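# Stand the fallen light screen up against the seedling tray

### The job

The yellow L-shaped light screen beside the seedling tray has been knocked onto its back. Push it over so that it stands upright on its foot, then push it along the bench until the foot's free edge lies flush against the tray's long side, nowhere past the tray's ends. Only push the screen, never lift it off the bench, and leave the other things on the bench where they are.

Things in the scene. Friction and masses are not known exactly. Their poses are not given: they have to be found in the camera images.
- screen: Loose yellow aluminium L, 0.3-0.55 kg: sheet 100 long, 5 thick; foot 90 long (from the sheet's outer face), 6 thick; both 130 mm wide, joined square at the heel. Origin: middle of the heel's outer edge. +x along the sheet, +z along the foot, both away from the heel; y along the heel. Start: sheet flat on the bench, x within 0.35 rad of world -y, foot straight up. Standing: x up, z level.
- heel (a point): Middle of the heel's outer edge (the origin), always on the bench. The screen stands up by rolling a quarter turn about the heel towards its -x side: a level push of 1-3 N high on the foot's inner face (above the sheet) does it, a low one only slides it; past about 45 degrees it falls onto its foot by itself.
- foot_a (a point): One end of the foot's free edge (screen frame 0, +65, 90 mm); 90 mm up at the start, at bench level when the screen stands. The standing screen slides, foot leading, when pushed low on the sheet's outer face; two spread fingers there also steer it.
- foot_b (a point): other end of the foot's free edge (screen frame 0, -65, 90 mm)
- tray: White open tray of black pots with green seedlings, fixed, left of the screen: 300 mm along its x, 200 along its y, walls 45 high, pots to 55, sprouts to about 120. Origin: centre of its underside. Its x is within 0.15 rad of world x; the long side facing the screen is at y = -100 mm in its frame.
- tray_side (a point): middle of that long side, outer face, at bench level
- pot_a: bystander, loose: black square seedling pot with green sprouts, 60 mm square, 55 mm high; origin at the centre of its underside
- pot_b: bystander, loose: a second such pot; origin at the centre of its underside
- reagent: bystander, loose: green bottle with a white label and a blue cap, 64 mm across, 130 mm high; origin at the centre of its underside
- spool: bystander, loose: white thread spool, 60 mm across, 62 mm high; origin at the centre of its underside
- dish: bystander, loose: glass dish, 90 mm across, 16 mm high; origin at the centre of its underside
- brush: bystander, loose: flat brush with a wooden handle, lying on the bench, roughly 200 mm long; its origin lies under it, somewhere along its length
There are look-alikes about, which are no part of the job. What is meant by the screen is not orange or purple, and is the smaller of those in its own colour.

How it is judged (in metres and radians):
On the way:
1. the screen stands upright on its foot (angle between screen's own x axis and vertical below 0.08 rad and height (world z) of heel below 0.012 m), for 0.2 s.
At the end, for the whole second after the job is handed in: The screen stands still and upright (within 0.08 rad) on its foot on the bench, and both ends of the foot's free edge are within 8 mm of the outer face of the tray's long side, and within that side's length (5 mm allowed past an end) (all of step 1 and linear speed of screen below 0.02 m/s and y of foot_a in the frame of tray between -0.108 and -0.09 m and x of foot_a in the frame of tray between -0.155 and 0.155 m and height (world z) of each of foot_a, foot_b below 0.012 m and y of foot_b in the frame of tray between -0.108 and -0.09 m and x of foot_b in the frame of tray between -0.155 and 0.155 m); the robot touches nothing.
It fails at once if the screen's heel is lifted more than 25 mm off the bench (height (world z) of heel above 0.025 m).
It fails at once if a bystander (pot, bottle, spool, dish, brush) is moved more than 20 mm (distance of any of pot_a, pot_b, reagent, spool, dish, brush from where it was at the start of the episode above 0.02 m).
It also fails if it takes over 56 s, if anything falls off the work surface, if the arm or the gripper's body presses on something with over 40 N, if the wrist force passes 120 N, or if a joint passes its speed limit or range.

### The arm

A 6-joint arm with a two-finger parallel gripper is mounted at the origin on the work surface. World frame = base frame: x ahead of the robot, y to its left, z up, the work surface at z = 0. Lengths are in mm, angles in rad, forces in N, time in s.
With the tool pointing down it reaches from about 300 to 750 mm from the base axis. Payload 8.5 kg.
Tool frame: the origin (TCP) lies at the very end of the fingers, on their centre line; the grasp point (between the pads) lies 19 mm behind it (bot.hold_point_z is the distance from the TCP to the grasp point, in mm); z points along the fingers, y is the line along which they close (so a half turn about z gives the same grasp; the last joint's range is limited). The gripper opens to 85 mm and grips with 20 to 120 N. Pads are 22 mm wide; open, the fingers measure 114 mm over their backs; the gripper's body (76 mm by 85 mm) begins 54 mm behind the grasp point. The pads swing forward as they close: fully open they stand 13 mm farther back than shut.
Start: joints at [0.915, 0.381, 1.297, -0, 1.464, -0.215], TCP at [234.654, 497.411, 231.322] pointing down, gripper open.
Joint ranges: [-3.11, 3.11], [-0.89, 2.33], [0.22, 2.48], [-1.42, 4.56], [0.17, 2.85], [-2.88, 2.88]. Speed limits (rad/s): [2.39, 2.39, 3.14, 3.14, 3.14, 3.14].

### API

Orientations are given as a unit quaternion [w, x, y, z].
In Python, from plant import bot gives the robot as it stands.
- The arm moves only by the tool jog_arm, never from a script. Its argument "motion" is a list of rows, each an object of numbers: "tx", "ty", "tz": the shift along the tool's x, y, z as a fraction of full scale; "turn": the turn about the tool's z as a fraction of full scale; "hand": the opening, from -1 (shut) to 1 (fully open). A call has 1 to 12 rows; each row is the pose to reach, as a shift and turn from the pose commanded when the call began, along the tool's axes at that moment; what a row does not reach only later rows make up. Full scale, the value 1, is 200 mm for a shift and 90 degrees for a turn. A row lasts 1/8 s, in which the tool goes at most 62.5 mm and 10.7 degrees, less where a joint would pass 70% of its speed; a pose out of reach is approached as far as the arm can. A call with a number of a shift or a turn outside -1 to 1 is refused whole. A call with a gripper value outside its range is refused whole. The fingers move at their own pace and stop on an object; the grip force is fixed at half the most. Time passes only in rows, so rows that repeat a pose let the fingers close. It gives the time, the measured TCP pose, the force, the opening and the grip force at its end, in the units of the state.
- bot.sense(): the state, without advancing time (a new reading comes with each control period).
- bot.grab_frame(name): name is "scene" or "top"; returns a dict with "frame" (420x560x3 uint8, red, green, blue), "camera_matrix" (3x3 intrinsics, pixels), "extrinsics" (4x4, takes a point from camera to world coordinates). Camera axes: x right, y up, looking along -z (the intrinsics and any distortion apply to the point x, -y, -z); pixel columns grow to the right and rows downward; lengths in mm; the calibration is good to about 2 mm. A picture is of the moment at which its call begins. There is no depth.
- bot.close_job(): hands the job in; it is judged then, once.
The state is a dict: "clock": time; "q": joint angles; "dq": joint speeds; "joint_torque": joint torques, N m; "ee_pos": TCP position; "orientation": TCP orientation; "wrist_force": force on the tool from outside, world axes, zero at the start; "moment": the same for the moment, N m; "width": finger opening in mm; "grip_force": force on a finger pad.
Only numpy, scipy, OpenCV 4.12 (cv2) and the standard library are available. Lean on these libraries where they do the work, as an engineer would, in place of code of your own. Each camera call takes 0.05 s, during which the arm holds its last target. There are 200 camera calls.

## Working session

There is one attempt and no reset: what is moved stays moved. The work goes in short steps, Python scripts to look and compute and a tool call to move; the robot and the scene stay as the last step left them, time stands still between calls to the robot, and variables do not carry over. Pictures are saved under pics/ and viewed, at most 10 in all, crops included, and the job is handed in when it is done.

Besides the shell and the picture viewer there is one more tool, called after "Call:" in YAML: its name, and indented under it one key for each argument. jog_arm: Moves the arm, as the interface text tells. Its arguments: {"type":"object","properties":{"motion":{"type":"array"}},"required":["motion"]}

```bash
mkdir -p pics
cat > h.py <<'E'
import numpy as np, cv2
from plant import bot
def save(name, fn):
    d=bot.grab_frame(name); cv2.imwrite(fn, d["frame"][:,:,::-1]); np.savez(fn+".npz",K=d["camera_matrix"],T=d["extrinsics"],f=d["frame"]); return d
def load(fn):
    d=np.load(fn+".npz"); return d["K"],d["T"],d["f"]
def ray(K,T,u,v,z):
    r=np.linalg.inv(K)@[u,v,1]; r=T[:3,:3]@np.array([r[0],-r[1],-r[2]]); o=T[:3,3]
    return o+r*(z-o[2])/r[2]
def proj(K,T,p):
    c=T[:3,:3].T@(np.asarray(p,float)-T[:3,3]); c=K@[c[0],-c[1],-c[2]]; return c[:2]/c[2]
def crop(fn,out,x0,y0,x1,y1,s):
    f=cv2.imread(fn)[y0:y1,x0:x1]; cv2.imwrite(out,cv2.resize(f,None,fx=s,fy=s,interpolation=cv2.INTER_CUBIC))
E
python3 - <<'E'
from h import *
for n in("top","scene"):
    d=save(n,f"pics/{n}0.png"); print(d["camera_matrix"].round(1).tolist(),d["extrinsics"].round(3).tolist(),[k for k in d])
s=bot.sense();print(s["ee_pos"],s["orientation"],s["clock"],s["width"])
E
```

```text
[[385.9, 0.0, 277.0], [0.0, 385.9, 206.6], [0.0, 0.0, 1.0]] [[-0.003, 0.986, -0.167, 284.036], [-1.0, -0.005, -0.014, -144.036], [-0.015, 0.167, 0.986, 1201.831], [0.0, 0.0, 0.0, 1.0]] ['frame', 'camera_matrix', 'extrinsics']
[[444.8, 0.0, 277.2], [0.0, 444.8, 200.6], [0.0, 0.0, 1.0]] [[0.698, -0.463, 0.547, 1389.06], [0.716, 0.453, -0.53, -1024.788], [-0.002, 0.762, 0.648, 1197.292], [0.0, 0.0, 0.0, 1.0]] ['frame', 'camera_matrix', 'extrinsics']
[234.51773543 497.20149399 230.78839655] [-2.68585796e-04  2.18637061e-01  9.75806036e-01 -5.86278355e-04] 0.1 85.36473785341835
```

View pics/top0.png

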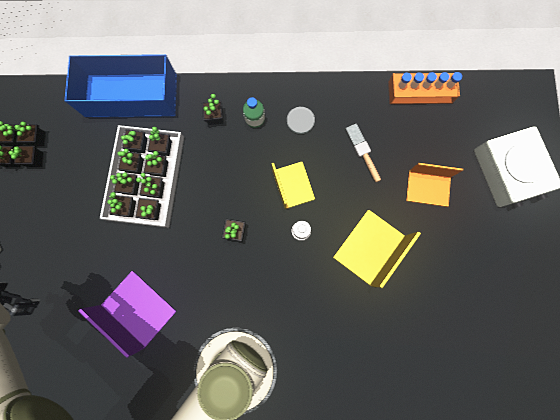

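View pics/scene0.png

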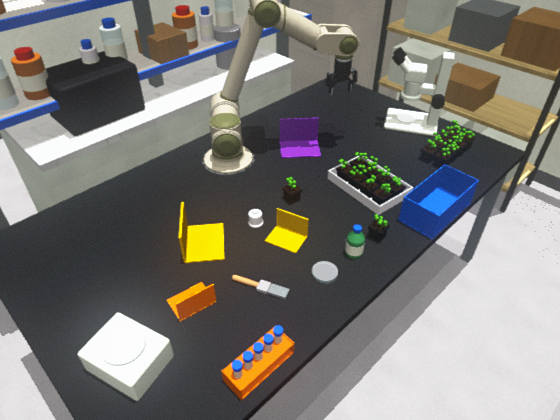

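Yellow candidates in the top view are the small L at (293,185) and the big L at (377,250). The others are orange (430,185) and purple (128,310). The small yellow one fits (not orange or purple, smaller in its colour). I'll confirm it in an enlarged crop.

Run:
```python
from h import *
a=cv2.imread("pics/top0.png"); b=cv2.imread("pics/scene0.png")
A=cv2.resize(a[150:250,220:320],(400,400),interpolation=cv2.INTER_CUBIC)
B=cv2.resize(b[170:270,240:340],(400,400),interpolation=cv2.INTER_CUBIC)
C=a[115:235,90:190]
cv2.imwrite("pics/c1.png",np.hstack([A,B]))
cv2.imwrite("pics/c2.png",cv2.resize(C,None,fx=5,fy=5,interpolation=cv2.INTER_CUBIC))
```

```text
(no output)
```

View pics/c1.png

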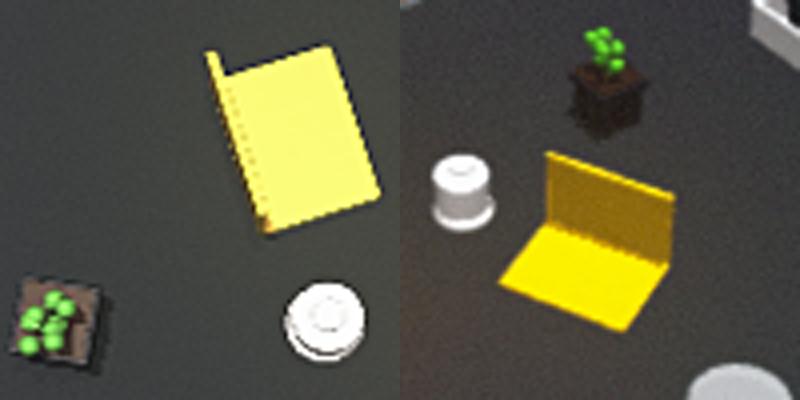

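View pics/c2.png

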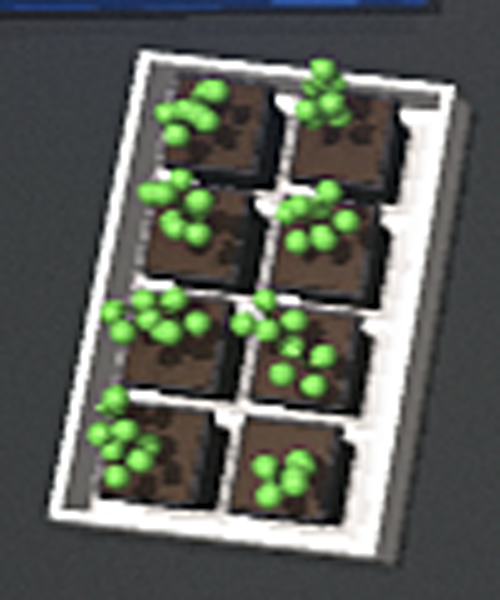

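The crop shows the small yellow L lying on its back. The sheet's free corners are at about (302,161) and (315,198), and the foot's upper edge is at the left, near (272,163)-(285,207). The tray's right rim runs (180.6,132)-(165,226).

Run:
```python
from h import *
K,T,_=load("pics/top0.png")
P=lambda x0,y0,s,c,z:ray(K,T,x0+(c[0]+.5)/s-.5,y0+(c[1]+.5)/s-.5,z)
S=[P(220,150,4,c,z) for c,z in [((330,46),5),((381,194),5),((207,53),90),((264,232),90),((264,232),5)]]
for s in S: print(s.round(1))
print(np.linalg.norm(S[0]-S[1]))
R=[P(90,115,5,c,z) for c,z in [((143,50),45),((455,87),45),((378,556),45),((49,518),45),((470,100),0),((393,562),0)]]
for s in R: print(s.round(1))
print([np.linalg.norm(R[i]-R[(i+1)%4]).round(1) for i in range(4)])
for n,p,z in [("pota",(234,231),55),("potb",(213,115),55),("spool",(301,230),62),("bottle",(252,103),130),("dish",(301,120),16),("brushtop",(350,126),5),("brushend",(379,181),10)]:
    print(n,ray(K,T,*p,z).round(0))
# scene check of the screen
K,T,_=load("pics/scene0.png")
P2=lambda c,z:ray(K,T,240+(c[0]-400+.5)/4-.5,170+(c[1]+.5)/4-.5,z)
for c,z in [((547,152),90),((674,196),90),((500,283),5),((625,331),5)]: print("sc",P2(c,z).round(1))
```

```text
[ 634.1 -207.8    5. ]
[ 513.1 -246.3    5. ]
[ 604.5 -111.6   90. ]
[ 469.1 -153.2   90. ]
[ 483.2 -153.9    5. ]
126.99509505291832
[746.7 376.1  45. ]
[720.3 176.2  45. ]
[422.7 211.5  45. ]
[447.  413.9  45. ]
[728.3 178.5   0. ]
[424.3 215.7   0. ]
[np.float64(201.6), np.float64(299.7), np.float64(203.9), np.float64(302.1)]
pota [405.   1.  55.]
potb [772.  73.  55.]
spool [ 406. -199.   62.]
bottle [776. -56. 130.]
dish [ 769. -205.   16.]
brushtop [ 751. -365.    5.]
brushend [ 566. -449.   10.]
sc [ 481.8 -149.6   90. ]
sc [ 607.1 -109.    90. ]
sc [ 514.7 -243.2    5. ]
sc [ 638.8 -203.5    5. ]
```

Call:
jog_arm:
  motion:
    - {"tx": -0.95,"ty": -0.75,"hand": 0.3}
    - {"tx": -0.95,"ty": -0.75,"hand": 0.3}
    - {"tx": -0.95,"ty": -0.75,"hand": 0.3}
    - {"tx": -0.95,"ty": -0.75,"hand": 0.3}
    - {"tx": -0.95,"ty": -0.75,"hand": 0.3}

```text
invalid input
```

Call:
jog_arm:
  motion:
    - {"tx": -0.95,"ty": -0.75,"hand": 0.3}
    - {"tx": -0.95,"ty": -0.75,"hand": 0.3}
    - {"tx": -0.95,"ty": -0.75,"hand": 0.3}
    - {"tx": -0.95,"ty": -0.75,"hand": 0.3}
    - {"tx": -0.95,"ty": -0.75,"hand": 0.3}

```text
invalid input
```

Call:
jog_arm:
  motion:
    - {"tx": -0.9,"ty": -0.75,"turn": 0.52,"hand": 0.3}
    - {"tx": -0.9,"ty": -0.75,"turn": 0.52,"hand": 0.3}
    - {"tx": -0.9,"ty": -0.75,"turn": 0.52,"hand": 0.3}
    - {"tx": -0.9,"ty": -0.75,"turn": 0.52,"hand": 0.3}
    - {"tx": -0.9,"ty": -0.75,"turn": 0.52,"hand": 0.3}
    - {"tx": -0.9,"ty": -0.75,"turn": 0.52,"hand": 0.3}

```text
invalid input
```

```bash
cat >> h.py <<'E'
def plan(*targets):
    "targets (x,y,z,yaw_deg of tool y) -> fractions from the present pose"
    from scipy.spatial.transform import Rotation as R
    s=bot.sense(); q=np.array(s["orientation"]); M=R.from_quat(q[[1,2,3,0]]).as_matrix()
    yaw=np.degrees(np.arctan2(M[1,1],M[0,1])); print("t",round(s["clock"],2),"pos",s["ee_pos"].round(1),"yaw",yaw.round(1),"w",round(s["width"],1),"F",np.round(s["wrist_force"],1))
    for t in targets:
        d=M.T@(np.array(t[:3])-s["ee_pos"])/200; print(t, d.round(3), "turn",round((yaw-t[3])/90,3))
E
python3 - <<'E'
from h import *
h=np.array([545,-130]); x=np.array([.309,-.951])
T=[]
for d,z in [(-32,150),(-32,76),(-17,76),(3,75),(22,69),(38.5,58),(48,48)]:
    p=h-d*x; T.append((p[0].round(1),p[1].round(1),z,18.0))
plan(*T)
E
```

```text
t 0.1 pos [234.5 497.2 230.8] yaw 64.7 w 85.4 F [ 0.4 -0.5 -0.1]
(np.float64(554.9), np.float64(-160.4), 150, 18.0) [-2.852 -2.29   0.406] turn 0.519
(np.float64(554.9), np.float64(-160.4), 76, 18.0) [-2.852 -2.289  0.776] turn 0.519
(np.float64(550.3), np.float64(-146.2), 76, 18.0) [-2.801 -2.235  0.776] turn 0.519
(np.float64(544.1), np.float64(-127.1), 75, 18.0) [-2.732 -2.162  0.781] turn 0.519
(np.float64(538.2), np.float64(-109.1), 69, 18.0) [-2.667 -2.093  0.811] turn 0.519
(np.float64(533.1), np.float64(-93.4), 58, 18.0) [-2.61  -2.033  0.866] turn 0.519
(np.float64(530.2), np.float64(-84.4), 48, 18.0) [-2.578 -1.998  0.916] turn 0.519
```

Call:
jog_arm:
  motion:
    - {"tx": -0.95,"ty": -0.75,"tz": 0,"turn": 0,"hand": 0.3}
    - {"tx": -0.95,"ty": -0.75,"tz": 0,"turn": 0,"hand": 0.3}
    - {"tx": -0.95,"ty": -0.75,"tz": 0,"turn": 0,"hand": 0.3}
    - {"tx": -0.95,"ty": -0.75,"tz": 0,"turn": 0,"hand": 0.3}
    - {"tx": -0.95,"ty": -0.75,"tz": 0,"turn": 0,"hand": 0.3}

```text
clock: 0.72
ee_pos: [343.7, 278.2, 231.2]
orientation: [-0.0, 0.221, 0.975, -0.0]
wrist_force: [-0.2, -0.4, -1.0]
width: 55.5
grip_force: 0.0
```

Call:
jog_arm:
  motion:
    - {"tx": -0.95,"ty": -0.75,"tz": 0,"turn": 0,"hand": 0.3}
    - {"tx": -0.95,"ty": -0.75,"tz": 0,"turn": 0,"hand": 0.3}
    - {"tx": -0.95,"ty": -0.75,"tz": 0,"turn": 0,"hand": 0.3}
    - {"tx": -0.95,"ty": -0.75,"tz": 0,"turn": 0,"hand": 0.3}
    - {"tx": -0.95,"ty": -0.75,"tz": 0,"turn": 0,"hand": 0.3}

```text
clock: 1.35
ee_pos: [451.6, 62.3, 230.8]
orientation: [-0.0, 0.22, 0.975, -0.0]
wrist_force: [-0.2, 0.0, -0.7]
width: 55.2
grip_force: 0.0
```

Call:
jog_arm:
  motion:
    - {"tx": -0.95,"ty": -0.8,"tz": 0,"turn": 0.52,"hand": 0.3}
    - {"tx": -0.95,"ty": -0.8,"tz": 0,"turn": 0.52,"hand": 0.3}
    - {"tx": -0.95,"ty": -0.8,"tz": 0,"turn": 0.52,"hand": 0.3}
    - {"tx": -0.95,"ty": -0.8,"tz": 0,"turn": 0.52,"hand": 0.3}
    - {"tx": -0.95,"ty": -0.8,"tz": 0,"turn": 0.52,"hand": 0.3}
    - {"tx": -0.95,"ty": -0.8,"tz": 0,"turn": 0.52,"hand": 0.3}
    - {"tx": -0.95,"ty": -0.8,"tz": 0,"turn": 0.52,"hand": 0.3}

```text
clock: 2.22
ee_pos: [553.9, -160.2, 231.4]
orientation: [-0.0, 0.587, 0.81, 0.0]
wrist_force: [-0.1, 0.5, -0.3]
width: 55.2
grip_force: 0.0
```

```bash
cat > t.py <<'E'
from h import *
h=np.array([545,-130]); x=np.array([.309,-.951])
T=[]
for d,z in [(-32,150),(-32,76),(-17,76),(3,75),(22,69),(38.5,58),(48,48)]:
    p=h-d*x; T.append((p[0].round(1),p[1].round(1),z,18.0))
plan(*T)
E
python3 t.py
```

```text
t 2.23 pos [ 553.9 -160.2  231.4] yaw 18.1 w 55.2 F [-0.1  0.5 -0.3]
(np.float64(554.9), np.float64(-160.4), 150, 18.0) [-0.002  0.004  0.407] turn 0.001
(np.float64(554.9), np.float64(-160.4), 76, 18.0) [-0.003  0.004  0.777] turn 0.001
(np.float64(550.3), np.float64(-146.2), 76, 18.0) [0.072 0.005 0.777] turn 0.001
(np.float64(544.1), np.float64(-127.1), 75, 18.0) [0.172 0.005 0.782] turn 0.001
(np.float64(538.2), np.float64(-109.1), 69, 18.0) [0.267 0.005 0.812] turn 0.001
(np.float64(533.1), np.float64(-93.4), 58, 18.0) [0.35  0.005 0.867] turn 0.001
(np.float64(530.2), np.float64(-84.4), 48, 18.0) [0.397 0.005 0.917] turn 0.001
```

Call:
jog_arm:
  motion:
    - {"tx": 0,"ty": 0,"tz": 0.4,"turn": 0,"hand": 0.3}
    - {"tx": 0,"ty": 0,"tz": 0.79,"turn": 0,"hand": 0.3}
    - {"tx": 0,"ty": 0,"tz": 0.79,"turn": 0,"hand": 0.3}
    - {"tx": 0.03,"ty": 0,"tz": 0.79,"turn": 0,"hand": 0.3}
    - {"tx": 0.06,"ty": 0,"tz": 0.79,"turn": 0,"hand": 0.3}
    - {"tx": 0.09,"ty": 0,"tz": 0.79,"turn": 0,"hand": 0.3}
    - {"tx": 0.12,"ty": 0,"tz": 0.79,"turn": 0,"hand": 0.3}
    - {"tx": 0.15,"ty": 0,"tz": 0.79,"turn": 0,"hand": 0.3}
    - {"tx": 0.17,"ty": 0,"tz": 0.79,"turn": 0,"hand": 0.3}

```text
clock: 3.35
ee_pos: [543.4, -129.1, 73.5]
orientation: [0.0, 0.588, 0.809, 0.0]
wrist_force: [0.8, -1.4, -0.0]
width: 55.3
grip_force: 0.5
```

Run:
```python
from h import *
plan()
save("scene","pics/s1.png"); save("top","pics/t1.png")
a=cv2.imread("pics/s1.png")[100:300,200:400]; b=cv2.imread("pics/t1.png")[130:230,220:320]
cv2.imwrite("pics/c3.png",np.hstack([cv2.resize(i,(400,400),interpolation=cv2.INTER_CUBIC) for i in(a,b)]))
```

```text
t 3.35 pos [ 543.4 -129.1   73.5] yaw 18.0 w 55.3 F [ 0.8 -1.4 -0. ]
```

View pics/c3.png

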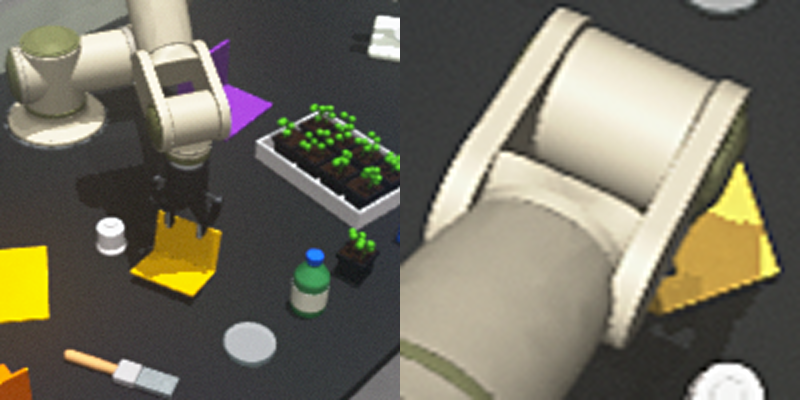

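The foot has only started to tilt (sheet corner still near top px (315,197)). I'll continue along the arc.

Call:
jog_arm:
  motion:
    - {"tx": 0.03,"ty": 0,"tz": 0.0,"turn": 0,"hand": 0.3}
    - {"tx": 0.06,"ty": 0,"tz": 0.01,"turn": 0,"hand": 0.3}
    - {"tx": 0.09,"ty": 0,"tz": 0.02,"turn": 0,"hand": 0.3}
    - {"tx": 0.12,"ty": 0,"tz": 0.04,"turn": 0,"hand": 0.3}
    - {"tx": 0.15,"ty": 0,"tz": 0.06,"turn": 0,"hand": 0.3}
    - {"tx": 0.18,"ty": 0,"tz": 0.08,"turn": 0,"hand": 0.3}
    - {"tx": 0.21,"ty": 0,"tz": 0.11,"turn": 0,"hand": 0.3}
    - {"tx": 0.24,"ty": 0,"tz": 0.14,"turn": 0,"hand": 0.3}
    - {"tx": 0.27,"ty": 0,"tz": 0.16,"turn": 0,"hand": 0.3}
    - {"tx": 0.27,"ty": 0,"tz": 0.16,"turn": 0,"hand": 0.3}

```text
clock: 4.7
ee_pos: [526.5, -77.6, 41.0]
orientation: [-0.0, 0.588, 0.809, -0.0]
wrist_force: [0.3, -0.6, 0.0]
width: 55.5
grip_force: 0.0
```

Run:
```python
from h import *
plan()
save("scene","pics/s2.png")
crop("pics/s2.png","pics/c4.png",200,130,350,260,4)
```

```text
t 4.7 pos [526.5 -77.6  41. ] yaw 18.0 w 55.5 F [ 0.3 -0.6  0. ]
```

View pics/c4.png

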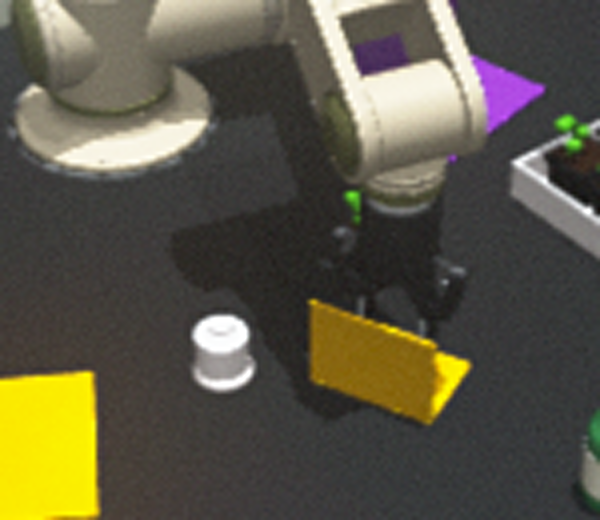

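The screen now stands. Sheet top edge is at crop (310,300)-(435,343), heel at (310,383)-(430,423), and the foot's right corner at (470,363). I'll measure it.

Run:
```python
from h import *
K,T,_=load("pics/s2.png")
P=lambda c,z:ray(K,T,200+(c[0]+.5)/4-.5,130+(c[1]+.5)/4-.5,z)
for c,z in [((310,300),100),((435,343),100),((310,383),0),((430,423),0),((470,363),3)]: print(P(c,z).round(1))
```

```text
[ 479.7 -143.5  100. ]
[ 602.9 -103.7  100. ]
[ 485.3 -149.4    0. ]
[ 604.6 -106.3    0. ]
[577.3 -19.2   3. ]
```

Call:
jog_arm:
  motion:
    - {"tx": 0,"ty": 0,"tz": -0.3,"turn": 0,"hand": 0.3}
    - {"tx": 0,"ty": 0,"tz": -0.65,"turn": 0,"hand": 0.3}
    - {"tx": 0,"ty": 0,"tz": -0.65,"turn": 0,"hand": 0.3}
    - {"tx": -0.25,"ty": 0,"tz": -0.65,"turn": 0,"hand": 0.5}
    - {"tx": -0.55,"ty": 0,"tz": -0.65,"turn": 0,"hand": 0.5}
    - {"tx": -0.55,"ty": 0,"tz": -0.65,"turn": 0,"hand": 0.5}
    - {"tx": -0.55,"ty": 0,"tz": -0.3,"turn": 0,"hand": 0.5}
    - {"tx": -0.55,"ty": 0,"tz": 0.035,"turn": 0,"hand": 0.5}
    - {"tx": -0.55,"ty": 0,"tz": 0.035,"turn": 0,"hand": 0.5}
    - {"tx": -0.45,"ty": 0,"tz": 0.035,"turn": 0,"hand": 0.5}
    - {"tx": -0.36,"ty": 0,"tz": 0.035,"turn": 0,"hand": 0.5}
    - {"tx": -0.36,"ty": 0,"tz": 0.035,"turn": 0,"hand": 0.5}

```text
clock: 6.25
ee_pos: [549.2, -145.1, 36.3]
orientation: [0.001, 0.587, 0.809, 0.0]
wrist_force: [0.4, 0.4, 0.5]
width: 64.0
grip_force: 0.0
```

Call:
jog_arm:
  motion:
    - {"tx": 0.02,"ty": 0,"tz": 0,"turn": 0,"hand": 0.5}
    - {"tx": 0.04,"ty": 0,"tz": 0,"turn": 0,"hand": 0.5}
    - {"tx": 0.06,"ty": 0,"tz": 0,"turn": 0.012,"hand": 0.5}
    - {"tx": 0.08,"ty": 0.001,"tz": 0,"turn": 0.023,"hand": 0.5}
    - {"tx": 0.104,"ty": 0.002,"tz": 0,"turn": 0.036,"hand": 0.5}
    - {"tx": 0.124,"ty": 0.003,"tz": 0,"turn": 0.047,"hand": 0.5}
    - {"tx": 0.145,"ty": 0.005,"tz": 0,"turn": 0.058,"hand": 0.5}
    - {"tx": 0.165,"ty": 0.007,"tz": 0,"turn": 0.069,"hand": 0.5}
    - {"tx": 0.19,"ty": 0.01,"tz": 0,"turn": 0.082,"hand": 0.5}
    - {"tx": 0.21,"ty": 0.013,"tz": 0,"turn": 0.093,"hand": 0.5}
    - {"tx": 0.248,"ty": 0.02,"tz": 0,"turn": 0.115,"hand": 0.5}
    - {"tx": 0.29,"ty": 0.028,"tz": 0,"turn": 0.139,"hand": 0.5}

```text
clock: 7.75
ee_pos: [537.5, -91.4, 35.8]
orientation: [0.002, 0.673, 0.739, -0.0]
wrist_force: [-1.9, -7.9, 7.6]
width: 64.1
grip_force: 0.0
```

Run:
```python
from h import *
plan()
save("scene","pics/s3.png")
crop("pics/s3.png","pics/c5.png",220,120,370,240,4)
```

```text
t 7.75 pos [537.5 -91.4  35.8] yaw 5.3 w 64.1 F [-1.9 -7.9  7.6]
```

View pics/c5.png

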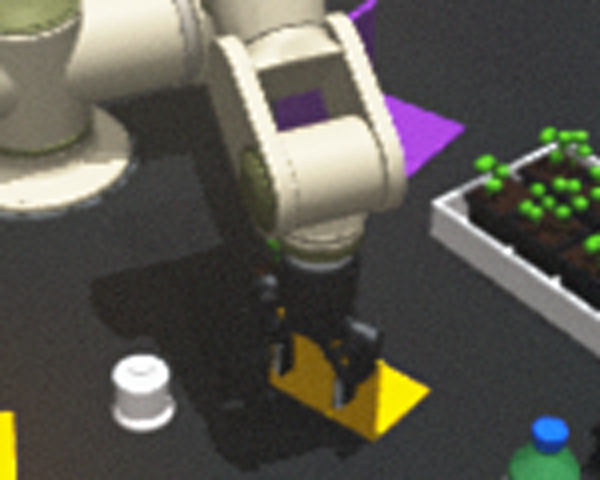

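The screen is upright and turning with the fingers (heel's right end at (377,440), foot tip at (430,390)). An upward 7.6 N suggests the finger knuckles ride on the sheet's top, so I'll back off, rise a bit and resume.

Call:
jog_arm:
  motion:
    - {"tx": -0.04,"ty": 0,"tz": 0,"turn": 0,"hand": 0.5}
    - {"tx": -0.04,"ty": 0,"tz": 0,"turn": 0,"hand": 0.5}
    - {"tx": -0.04,"ty": 0,"tz": -0.06,"turn": 0,"hand": 0.5}
    - {"tx": -0.04,"ty": 0,"tz": -0.06,"turn": 0,"hand": 0.5}
    - {"tx": -0.02,"ty": 0,"tz": -0.06,"turn": 0,"hand": 0.5}
    - {"tx": 0,"ty": 0,"tz": -0.06,"turn": 0,"hand": 0.5}
    - {"tx": 0.02,"ty": 0,"tz": -0.06,"turn": 0.011,"hand": 0.5}
    - {"tx": 0.04,"ty": 0.001,"tz": -0.06,"turn": 0.022,"hand": 0.5}
    - {"tx": 0.06,"ty": 0.002,"tz": -0.06,"turn": 0.033,"hand": 0.5}
    - {"tx": 0.08,"ty": 0.003,"tz": -0.06,"turn": 0.044,"hand": 0.5}
    - {"tx": 0.1,"ty": 0.005,"tz": -0.06,"turn": 0.055,"hand": 0.5}
    - {"tx": 0.12,"ty": 0.007,"tz": -0.06,"turn": 0.066,"hand": 0.5}

```text
clock: 9.3
ee_pos: [535.5, -65.4, 46.3]
orientation: [-0.0, 0.711, 0.704, -0.0]
wrist_force: [-1.6, -2.2, -0.6]
width: 64.0
grip_force: 0.0
```

Call:
jog_arm:
  motion:
    - {"tx": 0.03,"ty": 0,"tz": 0,"turn": 0.012,"hand": 0.5}
    - {"tx": 0.06,"ty": 0.001,"tz": 0,"turn": 0.026,"hand": 0.5}
    - {"tx": 0.09,"ty": 0.003,"tz": 0,"turn": 0.04,"hand": 0.5}
    - {"tx": 0.12,"ty": 0.006,"tz": 0,"turn": 0.054,"hand": 0.5}
    - {"tx": 0.15,"ty": 0.009,"tz": 0,"turn": 0.068,"hand": 0.5}
    - {"tx": 0.18,"ty": 0.012,"tz": 0,"turn": 0.071,"hand": 0.5}
    - {"tx": 0.22,"ty": 0.017,"tz": 0,"turn": 0.071,"hand": 0.5}
    - {"tx": 0.26,"ty": 0.022,"tz": 0,"turn": 0.071,"hand": 0.5}
    - {"tx": 0.3,"ty": 0.027,"tz": 0,"turn": 0.071,"hand": 0.5}
    - {"tx": 0.35,"ty": 0.033,"tz": 0,"turn": 0.071,"hand": 0.5}
    - {"tx": 0.4,"ty": 0.039,"tz": 0,"turn": 0.071,"hand": 0.5}
    - {"tx": 0.45,"ty": 0.045,"tz": 0,"turn": 0.071,"hand": 0.5}

```text
clock: 10.8
ee_pos: [545.4, 25.0, 46.3]
orientation: [-0.0, 0.748, 0.663, -0.0]
wrist_force: [-0.0, -3.0, 1.3]
width: 64.2
grip_force: 0.0
```

Run:
```python
from h import *
plan()
save("scene","pics/s4.png");save("top","pics/t4.png")
a=cv2.imread("pics/s4.png")[90:210,260:380]; b=cv2.imread("pics/t4.png")[120:240,140:260]
cv2.imwrite("pics/c6.png",np.hstack([cv2.resize(i,(400,400),interpolation=cv2.INTER_CUBIC) for i in(a,b)]))
```

```text
t 10.8 pos [545.4  25.   46.3] yaw -6.9 w 64.2 F [-0.  -3.   1.3]
```

View pics/c6.png

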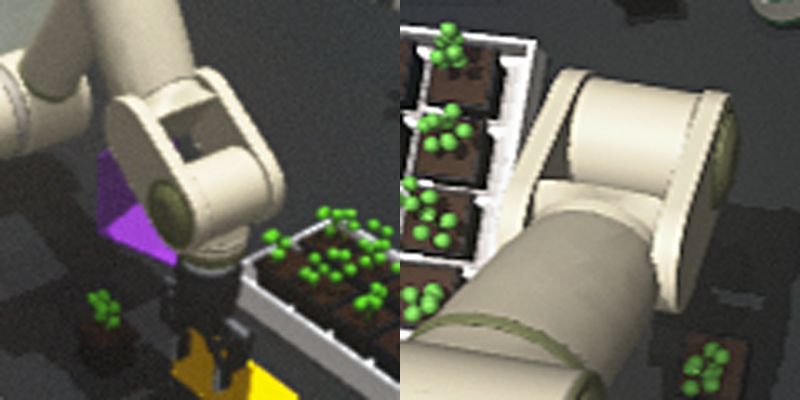

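The screen is upright in front of the fingers and the pot is untouched. About 72 mm is left.

Call:
jog_arm:
  motion:
    - {"tx": 0.04,"ty": 0,"tz": 0,"turn": 0,"hand": 0.5}
    - {"tx": 0.08,"ty": 0,"tz": 0,"turn": 0,"hand": 0.5}
    - {"tx": 0.12,"ty": 0,"tz": 0,"turn": 0,"hand": 0.5}
    - {"tx": 0.16,"ty": 0,"tz": 0,"turn": 0,"hand": 0.5}
    - {"tx": 0.2,"ty": 0,"tz": 0,"turn": 0,"hand": 0.5}
    - {"tx": 0.24,"ty": 0,"tz": 0,"turn": 0,"hand": 0.5}
    - {"tx": 0.27,"ty": 0,"tz": 0,"turn": 0,"hand": 0.5}
    - {"tx": 0.29,"ty": 0,"tz": 0,"turn": 0,"hand": 0.5}
    - {"tx": 0.31,"ty": 0,"tz": 0,"turn": 0,"hand": 0.5}
    - {"tx": 0.32,"ty": 0,"tz": 0,"turn": 0,"hand": 0.5}

```text
clock: 12.15
ee_pos: [553.0, 87.9, 46.3]
orientation: [0.0, 0.748, 0.663, -0.0]
wrist_force: [-0.5, -3.2, 0.4]
width: 64.2
grip_force: 0.0
```

Call:
jog_arm:
  motion:
    - {"tx": 0.01,"ty": 0,"tz": 0,"turn": 0,"hand": 0.5}
    - {"tx": 0.02,"ty": 0,"tz": 0,"turn": 0,"hand": 0.5}

```text
clock: 12.4
ee_pos: [553.5, 91.8, 46.3]
orientation: [0.0, 0.748, 0.663, -0.0]
wrist_force: [-0.7, -4.3, -0.3]
width: 64.0
grip_force: 0.0
```

Call:
jog_arm:
  motion:
    - {"tx": 0.01,"ty": 0,"tz": 0,"turn": 0,"hand": 0.5}
    - {"tx": 0.015,"ty": 0,"tz": 0,"turn": 0,"hand": 0.5}

```text
clock: 12.65
ee_pos: [553.9, 94.8, 46.3]
orientation: [-0.0, 0.748, 0.663, -0.0]
wrist_force: [-0.1, -4.6, 1.9]
width: 64.2
grip_force: 0.0
```

Call:
jog_arm:
  motion:
    - {"tx": 0.01,"ty": 0,"tz": 0,"turn": 0,"hand": 0.5}

```text
clock: 12.78
ee_pos: [554.3, 96.5, 46.6]
orientation: [0.0, 0.748, 0.663, -0.0]
wrist_force: [0.1, -6.5, 3.3]
width: 63.8
grip_force: 0.0
```

Call:
jog_arm:
  motion:
    - {"tx": 0.01,"ty": 0,"tz": 0,"turn": 0,"hand": 0.5}

```text
clock: 12.9
ee_pos: [554.5, 98.4, 46.7]
orientation: [0.0, 0.748, 0.663, -0.0]
wrist_force: [-1.5, -7.3, 2.8]
width: 64.1
grip_force: 0.0
```

Force is up to 7 N, so the foot has probably met the tray. I'll back away and look.

Call:
jog_arm:
  motion:
    - {"tx": -0.03,"ty": 0,"tz": 0,"turn": 0,"hand": 0.5}
    - {"tx": -0.15,"ty": 0,"tz": 0,"turn": 0,"hand": 0.5}
    - {"tx": -0.4,"ty": 0,"tz": 0,"turn": 0,"hand": 0.5}
    - {"tx": -0.4,"ty": 0,"tz": -0.3,"turn": 0,"hand": 0.5}
    - {"tx": -0.6,"ty": 0,"tz": -0.7,"turn": 0,"hand": 0.5}
    - {"tx": -0.9,"ty": 0,"tz": -0.7,"turn": 0,"hand": 0.5}
    - {"tx": -0.9,"ty": 0,"tz": -0.7,"turn": 0,"hand": 0.5}

```text
clock: 13.78
ee_pos: [532.8, -82.6, 187.8]
orientation: [0.001, 0.749, 0.662, 0.001]
wrist_force: [-0.7, -0.3, -0.1]
width: 64.1
grip_force: 0.0
```

Run:
```python
from h import *
plan()
save("scene","pics/s5.png");save("top","pics/t5.png")
a=cv2.imread("pics/s5.png")[130:230,290:390]; b=cv2.imread("pics/t5.png")[125:225,150:250]
cv2.imwrite("pics/c7.png",np.hstack([cv2.resize(i,(400,400),interpolation=cv2.INTER_CUBIC) for i in(a,b)]))
```

```text
t 13.78 pos [532.8 -82.6 187.8] yaw -7.1 w 64.1 F [-0.7 -0.3 -0.1]
```

View pics/c7.png

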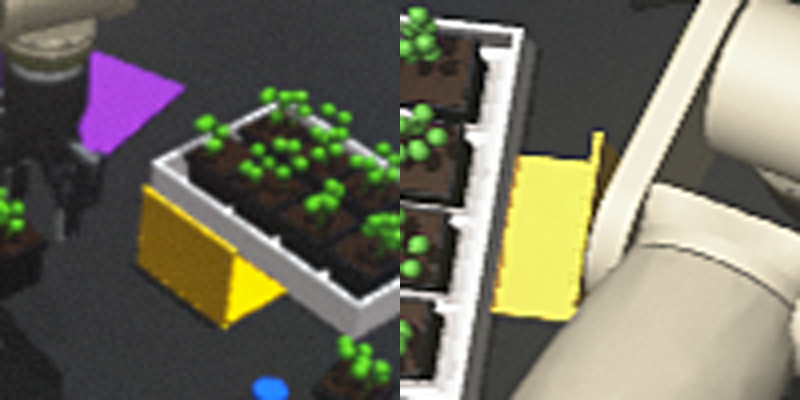

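The screen stands with its foot's free edge at crop (517,156)-(494,314), apparently against the dark wall face. I'll check numerically.

Run:
```python
from h import *
K,T,f=load("pics/t5.png")
# tray: row-by-row edges in full-res: print pixels across wall/foot at several rows
P=lambda c,z:ray(K,T,150+(c[0]+.5)/4-.5,125+(c[1]+.5)/4-.5,z)
A,B=P((517,156-0),6) if 0 else ray(K,T,150+(117.5)/4-.5,125+156.5/4-.5,6),ray(K,T,150+94.5/4-.5,125+314.5/4-.5,6)
print(A.round(1),B.round(1),np.linalg.norm(A-B).round(1),np.degrees(np.arctan2(*(A-B)[[1,0]])).round(2))
for nm,p,q in [("rim",(720.3,176.2),(422.7,211.5)),("base",(728.3,178.5),(424.3,215.7))]:
    p,q=np.array(p),np.array(q); u=(p-q)/np.linalg.norm(p-q); n=np.array([-u[1],u[0]])
    print(nm,[((x[:2]-q)@n).round(1) for x in(A,B)],[((x[:2]-q)@u).round(1) for x in(A,B)],np.degrees(np.arctan2(u[1],u[0])).round(2))
for v in (150,158,165,170,180,190,200,208): print(v,[f[v,u].tolist() for u in range(172,184)])
K,T,f=load("pics/s5.png")
R=lambda x,y,z:ray(K,T,290+(x+.5)/4-.5,130+(y+.5)/4-.5,z).round(1)
print("sc foot end",R(285,290,3),"heel",R(138,262,0),R(225,327,0),"top",R(143,186,100),R(231,254,100))
```

```text
[628.4 188.5   6. ] [499.4 201.6   6. ] 129.7 -5.81
rim [np.float64(1.4), np.float64(-0.8)] [np.float64(207.0), np.float64(77.3)] -6.76
base [np.float64(-2.2), np.float64(-4.9)] [np.float64(205.9), np.float64(76.3)] -6.98
150 [[218, 211, 206], [224, 219, 215], [237, 236, 233], [249, 250, 249], [246, 247, 245], [178, 177, 175], [76, 74, 70], [95, 92, 88], [100, 96, 94], [80, 80, 77], [48, 49, 43], [50, 51, 48]]
158 [[245, 246, 244], [246, 246, 245], [251, 251, 250], [238, 239, 237], [144, 143, 140], [85, 83, 79], [98, 95, 91], [101, 97, 93], [80, 78, 75], [42, 42, 36], [56, 57, 52], [62, 63, 60]]
165 [[248, 248, 248], [253, 253, 253], [227, 228, 224], [106, 104, 101], [85, 84, 81], [87, 87, 90], [141, 120, 81], [195, 151, 66], [242, 228, 92], [255, 253, 113], [250, 247, 107], [252, 248, 111]]
170 [[252, 253, 252], [238, 239, 237], [143, 142, 139], [84, 81, 77], [91, 91, 92], [110, 101, 82], [173, 133, 65], [239, 223, 90], [248, 245, 108], [244, 240, 107], [244, 240, 107], [244, 240, 106]]
180 [[180, 180, 176], [79, 76, 71], [92, 90, 89], [80, 79, 82], [158, 122, 67], [242, 230, 92], [248, 248, 109], [244, 242, 108], [244, 241, 108], [245, 243, 110], [244, 244, 109], [244, 243, 109]]
190 [[92, 89, 86], [90, 90, 93], [139, 120, 84], [187, 146, 65], [236, 226, 92], [248, 247, 110], [244, 242, 108], [244, 240, 107], [244, 241, 107], [244, 242, 108], [244, 241, 108], [244, 241, 107]]
200 [[107, 99, 83], [166, 129, 64], [238, 221, 89], [249, 245, 108], [244, 238, 104], [244, 239, 107], [244, 239, 106], [245, 240, 108], [244, 240, 106], [244, 239, 107], [244, 239, 107], [244, 239, 105]]
208 [[65, 65, 59], [56, 56, 50], [67, 68, 63], [65, 67, 63], [66, 66, 63], [64, 64, 61], [66, 66, 64], [65, 66, 62], [65, 68, 63], [67, 67, 63], [66, 66, 62], [66, 67, 60]]
sc foot end [629.7 192.2   3. ] heel [491.6 120.9   0. ] [620.8 106.1   0. ] top [490.2 120.2 100. ] [621.6  98.8 100. ]
```

The grey wall runs straight into yellow along both ends with no bench gap. The foot edge fits the tray line to within a few mm (130 mm long, parallel within about 1°), 76-207 mm along the 300 mm side. The sheet's top is above the expected heel line, so it's upright. Handing in.

```bash
python3 -c "
from plant import bot
print(bot.close_job())"
```

```text
the job is handed in; nothing more can be done
None
```

I stood the yellow screen upright on its foot, pushed it flush against the tray's long side within its ends, backed the arm clear, and handed the job in. The hand-in call returned no verdict, so this rests on my camera measurements.

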